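Set the spare bench dog, then rock the jammed one free and hold it

TASK

The middle bench dog has jammed in the carving board. First set the spare dog that stands loose on the bench fully down into the board's empty end hole and let go of it, so that the moulding keeps a stop at both ends; then grip the jammed middle dog and rock it side to side along the row of holes while easing it up until it comes free, without lifting, tipping or dragging the board and without disturbing the moulding or the tins - a straight pull only brings the board up with it. Finish still holding the freed dog, upright and still, just clear above its own hole (about a finger's breadth over the board), so that the hole can be brushed out.

Things in the scene. Friction and masses are not known exactly. Their poses are not given: they have to be found in the camera images.
- board: Loose brown carving board on the bench, 160 x 240 x 40 mm, 1.4 kg (its weight alone holds it down). Origin: centre of underside; x from the raised batten (near edge, 30 mm wide, 26 mm high) to the row of three dog holes, y left along the row, z up, top at z = 40 mm. Oblong through holes 20 (x) x 28 (y) mm at x = 41 mm, y = +80, 0, -80 mm, marked with 1, 2, 3 dots.
- hole1 (a point): Centre of the mouth of the left hole (one dot) at the board's top; the end dog stands in it. Axes as the board's.
- hole2 (a point): Mouth centre of the middle hole (two dots) at the board's top. The jammed dog's shank is gripped on its two broad sides (x): a straight pull takes 20 to 29 N, more than the board weighs. Along the row (y) it has 2 mm of play each way, so it can lean 0.1 rad about mid-shank. Rocked 0.05 to 0.1 rad each way and eased up about 1 mm a swing it yields to 10 N or less; it is loose after 12 to 16 mm.
- hole3 (a point): Centre of the mouth of the right hole (three dots) at the board's top, empty at the start; a dog drops in with 1 mm of play each side in x and 2 mm in y. Axes as the board's.
- dog_mid: The jammed middle bench dog, dark wood. All three dogs are alike: 30 (x) x 36 (y) x 36 mm head on an 18 (x) x 24 (y) x 30 mm shank, 66 mm tall, 70 g, same if turned half round. Origin: centre of the foot of the shank, z up through the head; shoulder (underside of the head) at z = 30 mm, resting on the board. Grip the head across its 36 mm (y), 24 mm above the shoulder.
- dog_end: The bench dog that stays in the left hole; same make and frame as the middle one. Its head is 44 mm from the middle dog's head.
- dog_spare: The spare bench dog, standing on the foot of its shank on the bench to the left, turned up to 0.5 rad; same make and frame as the middle one. Fully home its shoulder lies on the board, the foot 10 mm above the bench.
- moulding: Loose carved moulding sample, pale wood, 66 x 165 x 43 mm, 0.22 kg, lying on the board between batten and dogs, about 2 mm from each (less than 3 mm from the dogs' heads). Origin: centre of its underside; axes as the board's.
- stain_tin: Bystander: dark brown round tin, 56 mm across, 63 mm high, on the bench near the spare dog, left or right of it. Origin: centre of its underside.
- wax_tin: Bystander: yellow round tin, 72 mm across, 41 mm high, on the bench beyond the board. Origin: centre of its underside.

How it is judged:
By the outcome, as a careful person would: the job done as asked, in the order asked, and still so for the second after the job is handed in, while the arm keeps its last pose, push and grip.
It also fails if it takes over 56 s, if anything falls off the work surface, if the arm or the gripper's body presses on something with over 40 N, if the wrist force passes 120 N, or if a joint passes its speed limit or range.

ROBOT

A 6-joint arm with a two-finger parallel gripper is mounted at the origin on the work surface; the furniture and walls round the work are solid. World frame = base frame: x ahead of the robot, y to its left, z up, the work surface at z = 0. Lengths are in mm, angles in degrees, forces in N, time in s.
With the tool pointing down it reaches from about 300 to 775 mm from the base axis. Payload 14.6 kg.
Tool frame: the origin (TCP) lies on the mounting face of the last link; the fingertips stand 199 mm ahead of it and the grasp point (between the pads) lies 180 mm ahead of it (robot.hold_point_z is the distance from the TCP to the grasp point, in mm); z points along the fingers, y is the line along which they close (so a half turn about z gives the same grasp; the last joint's range is limited). The gripper opens to 94 mm and grips with 3 to 60 N. Pads are 16 mm wide; open, the fingers measure 119 mm over their backs; the gripper's body (75 mm by 177 mm) begins 78 mm behind the grasp point.
Start: joints at [59.611, 17.183, 87.147, -0, 75.671, -3.816], TCP at [246.039, 491.89, 404.646] pointing down, gripper open.
Joint ranges: [-173.82, 173.82], [-45.26, 126.66], [13.44, 144.39], [-59.66, 239.66], [0, 175.72], [-146.38, 146.38]. Speed limits (degrees/s): [127.2, 127.2, 147.25, 180, 180, 180].

INTERFACE

Orientations are given as [roll, pitch, yaw] about the fixed x, y, z axes, in that order (R = Rz(yaw) Ry(pitch) Rx(roll)).
In Python, from plant import robot, capture, job gives the robot as it stands. The module is installed in compiled form; this text tells all that it offers.
- The arm moves only by the shell command python3 -m inch 'ROWS' [OPENING] [FORCE]. ROWS is a JSON object of lists of equal length, an entry for each row: "dp": the shift along the world's x, y, z in mm, a list of three; "rotation": the turn, a rotation vector about the world's x, y, z in degrees, a list of three. A call has 1 to 8 rows; each row shifts and turns the commanded pose from where the row before left it; what a row does not reach is not made up. A row lasts 1/8 s, in which the tool goes at most 62.5 mm and 10.7 degrees, less where a joint would pass 70% of its speed; a pose out of reach is approached as far as the arm can. A call with a gripper value outside its range is refused whole. OPENING is the opening, from 0 (shut) to 1 (fully open), set as the call begins (- or left out, the last holds). The fingers move at their own pace and stop on an object; FORCE is the grip in N (left out, the last holds). Time passes only in rows, so rows that do not move let the fingers close. It gives the time, the measured TCP pose, the force, the opening and the grip force at its end, in the units of the state.
- robot.state(): the state, without advancing time (a new reading comes with each control period).
- capture(name): name is "scene" or "top" or "wrist"; returns a dict with "frame" (384x512x3 uint8, red, green, blue), "fx", "fy", "cx", "cy" (pixels), "rvec" (rotation vector, rad) and "tvec" (3), from world to camera coordinates, as OpenCV has them; the wrist camera has in their place "hand_eye" (4x4, takes a point from camera to tool coordinates, whose origin is the TCP and whose axes are the flange's). Camera axes: x right, y down, z forward; pixel columns grow to the right and rows downward; lengths in mm; the calibration is good to about 2 mm. A picture is of the moment at which its call begins: read the wrist's pose just before it. There is no depth.
- job.finish_job(): hands the job in; it is judged then, once.
The state is a dict: "time_s": time; "joints": joint angles; "joint_velocities": joint speeds; "tau": joint torques, N m; "tcp_pos": TCP position; "orientation": TCP orientation; "wrist_force": force on the tool from outside, world axes, zero at the start; "torque": the same for the moment, N m; "finger_gap": finger opening in mm; "grip_force": force on a finger pad.
Only numpy, scipy, OpenCV 4.12 (cv2) and the standard library are available. Lean on these libraries where they do the work, as an engineer would, in place of code of your own. Each camera call takes 0.05 s, during which the arm holds its last target. There are 200 camera calls.

## Working session

There is one attempt and no reset: what is moved stays moved. The work goes in short steps, Python scripts to look and compute and a shell command to move; the robot and the scene stay as the last step left them, time stands still between calls to the robot, and variables do not carry over. Pictures are saved under pics/ and viewed, at most 10 in all, crops included, and the job is handed in when it is done.

```bash
mkdir -p pics
cat > h.py <<'E'
import numpy as np,cv2
from plant import robot,capture,job
from scipy.spatial.transform import Rotation as R
def snap(n,f):
    c=capture(n); cv2.imwrite('pics/'+f,c['frame'][:,:,::-1]); np.save('pics/'+f+'.npy',{k:v for k,v in c.items() if k!='frame'},allow_pickle=True); return c
def load(f): return np.load('pics/'+f+'.npy',allow_pickle=True).item()
def pix2z(c,uv,z):
    Rm=cv2.Rodrigues(np.array(c['rvec'],float))[0];t=np.array(c['tvec'],float).ravel()
    o=-Rm.T@t; d=Rm.T@np.array([(uv[0]-c['cx'])/c['fx'],(uv[1]-c['cy'])/c['fy'],1.])
    return o+d*(z-o[2])/d[2]
def proj(c,P):
    K=np.array([[c['fx'],0,c['cx']],[0,c['fy'],c['cy']],[0,0,1.]])
    return cv2.projectPoints(np.array(P,float).reshape(-1,1,3),np.array(c['rvec'],float),np.array(c['tvec'],float),K,None)[0].reshape(-1,2)
E
python3 - <<'E'
from h import *
print(robot.state())
for n in ['scene','top']:
    c=snap(n,n+'0.png'); Rm=cv2.Rodrigues(np.array(c['rvec'],float))[0]; print(n,c['fx'],-Rm.T@np.array(c['tvec']).ravel())
a=cv2.imread('pics/top0.png');cv2.imwrite('pics/top0b.png',cv2.resize(a,(800,600),interpolation=cv2.INTER_CUBIC))
E
```

```text
{'time_s': 0.0, 'joints': array([ 5.96116034e+01,  1.72155663e+01,  8.71803238e+01,  4.97281482e-04,
        7.56698816e+01, -3.81586482e+00]), 'joint_velocities': array([ 0.00906605, -0.06678947,  0.0213445 , -0.01125169,  0.00959661,
       -0.04750813]), 'tau': array([-2.29841258e-03, -5.31817245e+01, -3.52729583e+01,  7.07413908e-02,
        2.44004151e-02, -5.02975786e-05]), 'tcp_pos': array([246.01679534, 491.87346218, 404.08662027]), 'orientation': array([-1.79934406e+02, -4.85771386e-03,  1.53427342e+02]), 'wrist_force': array([-0.53208316, -0.08092581, -0.66434512]), 'torque': array([ 0.03392511, -0.02773753, -0.04674538]), 'grip_force': 0.0, 'finger_gap': 93.79274854404373}
scene 420.258011862273 [1009.85141     219.3111019   901.31455907]
top 362.07531296267643 [312.67479809  -6.90320689 892.63670762]
```

View pics/top0b.png

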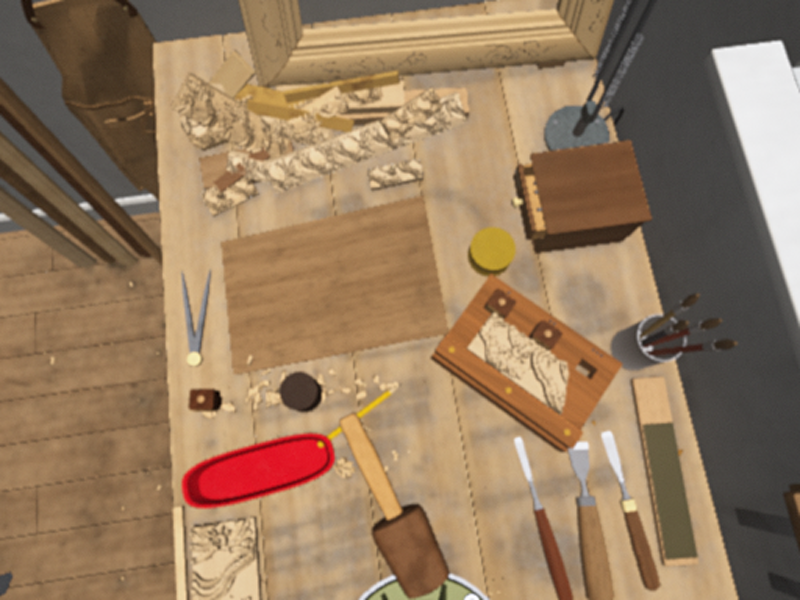

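View pics/scene0.png

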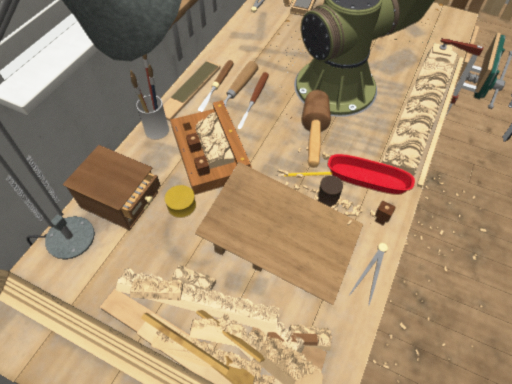

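The top view shows the board at about (525,365), with the end dog at (500,300), the middle dog at (547,333) and the empty hole at (587,370). The spare dog is at (203,400), with the stain tin to its right at (300,391). There is also a raised panel in the middle of the bench. Next I'll enlarge the board and the spare.

Run:
```python
from h import *
a=cv2.imread('pics/top0.png')
A=cv2.resize(a[170:295,270:405],None,fx=4.4,fy=4.4,interpolation=cv2.INTER_CUBIC)
B=cv2.resize(a[235:285,110:150],None,fx=5,fy=5,interpolation=cv2.INTER_CUBIC)
o=np.zeros((550,800,3),np.uint8);o[:A.shape[0],:A.shape[1]]=A;o[:250,598:798]=B
cv2.imwrite('pics/crop1.png',o)
```

```text
(no output)
```

View pics/crop1.png

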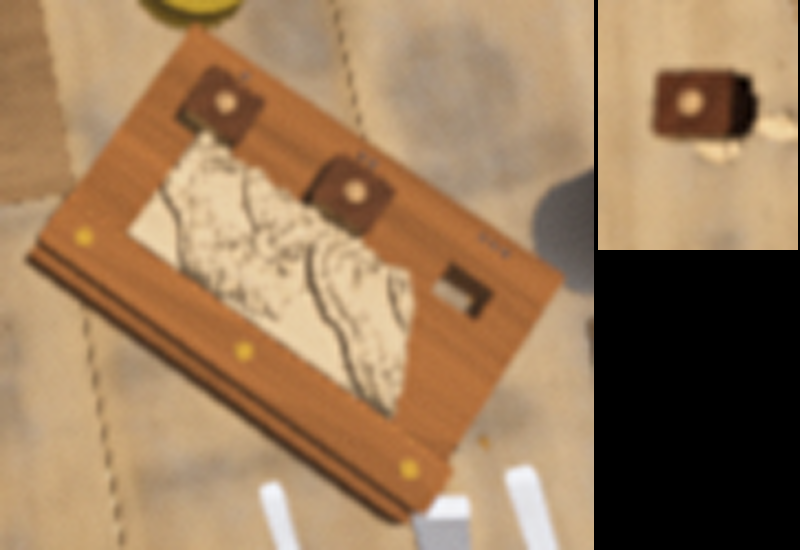

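Run:
```python
from h import *
c=load('top0.png')
f=lambda x,y:(270+(x+.5)/4.4-.5,170+(y+.5)/4.4-.5)
g=lambda x,y:(110+(x-598+.5)/5-.5,235+(y+.5)/5-.5)
P={}
for n,p,z in [('end',f(226,102),76),('mid',f(356,191),76),('h3',f(465,290),40),('cFL',f(195,27),40),('cFR',f(563,277),40),('spare',g(690,102),66),('sTL',g(655,72),66),('sTR',g(733,70),66),('sBR',g(730,136),66),('sBL',g(655,136),66),('stain',(299/1.5625,391/1.5625),63)]:
    P[n]=pix2z(c,p,z);print(n,P[n].round(1))
for a,b in [('end','mid'),('mid','h3'),('end','h3'),('cFL','cFR'),('sTL','sTR'),('sTR','sBR'),('sBL','sBR')]:
    d=P[b]-P[a];print(a,b,np.hypot(*d[:2]).round(1),np.degrees(np.arctan2(d[1],d[0])).round(2))
s=load('scene0.png')
print(proj(s,[P[k] for k in ['end','mid','h3','spare','cFL','cFR']]).round(1),list(P)[:6])
# panel height: top view corners at z candidates vs scene
```

```text
end [ 488.9 -187.5   76. ]
mid [ 432.4 -245.4   76. ]
h3 [ 376.7 -302.5   40. ]
cFL [ 541.5 -186.3   40. ]
cFR [ 376.1 -355.8   40. ]
spare [410.9 268.3  66. ]
sTL [426.6 283.3  66. ]
sTR [422.5 248.1  66. ]
sBR [393.2 251.4  66. ]
sBL [398.  284.8  66. ]
stain [401.5 125.9  63. ]
end mid 80.9 -134.26
mid h3 79.7 -134.32
end h3 160.7 -134.29
cFL cFR 236.8 -134.29
sTL sTR 35.4 -96.7
sTR sBR 29.5 173.66
sBL sBR 33.8 -98.14
[[201.5 161.5]
 [193.  138.2]
 [187.2 126.2]
 [387.4 207.8]
 [192.8 185.5]
 [170.8 119.8]] ['end', 'mid', 'h3', 'cFL', 'cFR', 'spare']
```

Row spacing (80.9 and 79.7), row heading and head size all agree with the given sizes. That puts the board's yaw at about -44.3° and the spare's at about -7.1°. I'll move over the spare.

```bash
python3 -m inch '{"dp":[[20.6,-28,-5],[20.6,-28,-5],[20.6,-28,-5],[20.6,-28,-5],[20.6,-28,-5],[20.6,-28,-5],[20.6,-28,-5],[20.6,-28,-5]],"rotation":[[0,0,2.44],[0,0,2.44],[0,0,2.44],[0,0,2.44],[0,0,2.44],[0,0,2.44],[0,0,2.44],[0,0,2.44]]}' 0.75 20
python3 -m inch '{"dp":[[0,0,0],[0,0,0]],"rotation":[[0,0,0],[0,0,0]]}'
cat >> h.py <<'E'
def wsnap(f):
    s=robot.state(); c=snap('wrist',f)
    T=np.eye(4);T[:3,:3]=R.from_euler('xyz',s['orientation'],degrees=True).as_matrix();T[:3,3]=s['tcp_pos']
    W=np.linalg.inv(T@np.array(c['hand_eye'])); d={k:c[k] for k in('fx','fy','cx','cy')}
    d['rvec']=cv2.Rodrigues(W[:3,:3])[0].ravel();d['tvec']=W[:3,3];np.save('pics/'+f+'.npy',d,allow_pickle=True);return d
E
python3 - <<'E'
from h import *
d=wsnap('w1.png');print(robot.state()['tcp_pos'],robot.state()['orientation'])
print(proj(d,[[410.9,268.3,66]]),d['fx'])
a=cv2.imread('pics/w1.png');cv2.imwrite('pics/w1b.png',cv2.resize(a,(800,600),interpolation=cv2.INTER_CUBIC))
E
```

```text
time_s: 1.1
tcp_pos: [411.4, 266.9, 364.3]
orientation: [-180.0, -0.0, 173.0]
wrist_force: [0.1, 0.4, -0.4]
finger_gap: 70.9
grip_force: 0.0
time_s: 1.35
tcp_pos: [410.6, 268.2, 364.6]
orientation: [-180.0, -0.0, 172.9]
wrist_force: [0.7, 0.1, 0.4]
finger_gap: 70.3
grip_force: 0.0
[410.4763291  268.42321306 364.67542895] [ 1.79996805e+02 -8.08892023e-03  1.72948171e+02]
[[256.0179874  187.87491144]] 309.4512207994623
```

View pics/w1b.png

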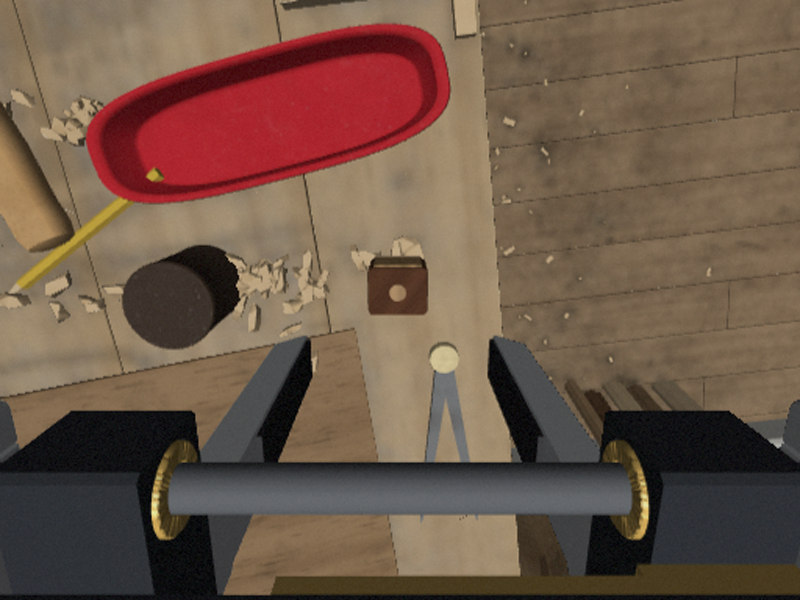

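The dot is at (397,293), centred between the fingers, and the head edges are level, so position and yaw are good to about 1 mm. Before descending I'll check how high the raised panel stands.

Run:
```python
from h import *
t=load('top0.png');s=load('scene0.png');w=load('w1.png')
for n,(a,b) in {'nearL':((233,371),(362,225)),'nearR':((446,330),(243,165)),'farL':((222,241),(335,297)),'farR':((423,197),(198,231))}.items():
    best=min((np.linalg.norm(proj(s,[pix2z(t,(a[0]/1.5625,a[1]/1.5625),z)])[0]-b),z) for z in range(0,400,5)); print(n,best,pix2z(t,(a[0]/1.5625,a[1]/1.5625),best[1]).round(0))
```

```text
nearL (np.float64(0.6954822888835211), 20) [451. 231.  20.]
nearR (np.float64(3.9541503226303085), 80) [457. -98.  80.]
farL (np.float64(2.1900139252714763), 40) [658. 227.  40.]
farR (np.float64(1.9765725164070773), 85) [667. -97.  85.]
```

The panel is low (85 mm at most) and starts at x≈451, so it is clear of the fingers. I'll descend and grip.

```bash
python3 -m inch '{"dp":[[0,0,-25],[0,0,-30],[0,0,-30],[0,0,-25],[0,0,-15],[0,0,-5.7],[0,0,0],[0,0,0]],"rotation":[[0,0,0],[0,0,0],[0,0,0],[0,0,0],[0,0,0],[0,0,0],[0,0,0],[0,0,0]]}'
python3 -m inch '{"dp":[[0,0,0],[0,0,0],[0,0,0],[0,0,0],[0,0,0],[0,0,0]],"rotation":[[0,0,0],[0,0,0],[0,0,0],[0,0,0],[0,0,0],[0,0,0]]}' 0 25
```

```text
time_s: 2.4
tcp_pos: [411.0, 268.0, 234.7]
orientation: [180.0, 0.1, 172.9]
wrist_force: [-0.7, -0.1, 0.4]
finger_gap: 70.6
grip_force: 0.0
time_s: 3.15
tcp_pos: [410.9, 267.9, 234.0]
orientation: [180.0, 0.0, 172.9]
wrist_force: [-0.9, -0.4, 0.4]
finger_gap: 36.1
grip_force: 24.9
```

```bash
python3 -m inch '{"dp":[[0,0,15],[0,0,30],[0,0,35],[0,0,30],[0,0,10],[0,0,0]],"rotation":[[0,0,0],[0,0,0],[0,0,0],[0,0,0],[0,0,0],[0,0,0]]}'
for i in 1; do python3 -m inch '{"dp":[[-1,-20,0],[-2,-35,0],[-2,-38,0],[-2,-38,0],[-2,-38,0],[-2,-38,0],[-2,-38,0],[-2,-38,0]],"rotation":[[0,0,-2.3],[0,0,-2.3],[0,0,-2.3],[0,0,-2.3],[0,0,-2.3],[0,0,-2.3],[0,0,-2.3],[0,0,-2.3]]}'; done
python3 -m inch '{"dp":[[-2.5,-38,0],[-2.5,-38,0],[-2.5,-38,0],[-2.5,-38,0],[-2.5,-38,0],[-2.5,-38,0],[-2.2,-38,0],[-2,-21.4,0]],"rotation":[[0,0,-2.35],[0,0,-2.35],[0,0,-2.35],[0,0,-2.35],[0,0,-2.35],[0,0,-2.35],[0,0,-2.35],[0,0,-2.35]]}'
python3 -m inch '{"dp":[[0,0,-15],[0,0,-20],[0,0,-5],[0,0,0],[0,0,0]],"rotation":[[0,0,0],[0,0,0],[0,0,0],[0,0,0],[0,0,0]]}'
python3 - <<'E'
from h import *
w=wsnap('w2.png');t=snap('top','t2.png')
T=np.array([376.7,-302.5,40]);print(robot.state()['tcp_pos'],'w',proj(w,[T])[0],'t',proj(t,[T])[0])
a=cv2.imread('pics/w2.png');b=cv2.imread('pics/t2.png')
o=np.zeros((600,800,3),np.uint8);o[:384,:512]=a
u,v=proj(t,[T])[0].astype(int);q=cv2.resize(b[v-50:v+50,u-35:u+35],None,fx=4,fy=4,interpolation=cv2.INTER_CUBIC);o[:400,515:795]=q;print(u-35,v-50)
cv2.imwrite('pics/m2.png',o)
E
```

```text
time_s: 3.9
tcp_pos: [410.7, 267.8, 354.1]
orientation: [180.0, 0.0, 172.9]
wrist_force: [0.2, 0.7, -0.7]
finger_gap: 36.2
grip_force: 24.9
time_s: 4.9
tcp_pos: [394.9, -17.0, 353.0]
orientation: [-180.0, -0.1, 154.4]
wrist_force: [0.9, 0.5, -1.3]
finger_gap: 35.9
grip_force: 24.9
time_s: 5.9
tcp_pos: [375.5, -304.1, 352.9]
orientation: [-180.0, -0.1, 135.5]
wrist_force: [-0.2, 0.4, -0.2]
finger_gap: 35.8
grip_force: 24.9
time_s: 6.52
tcp_pos: [376.8, -302.3, 314.5]
orientation: [180.0, 0.0, 135.8]
wrist_force: [0.2, 0.2, -0.5]
finger_gap: 35.6
grip_force: 24.9
[ 376.71283244 -302.41533242  314.44166281] w [256.13117257 194.46314805] t [375.31680138 235.53381508]
340 185
```

View pics/m2.png

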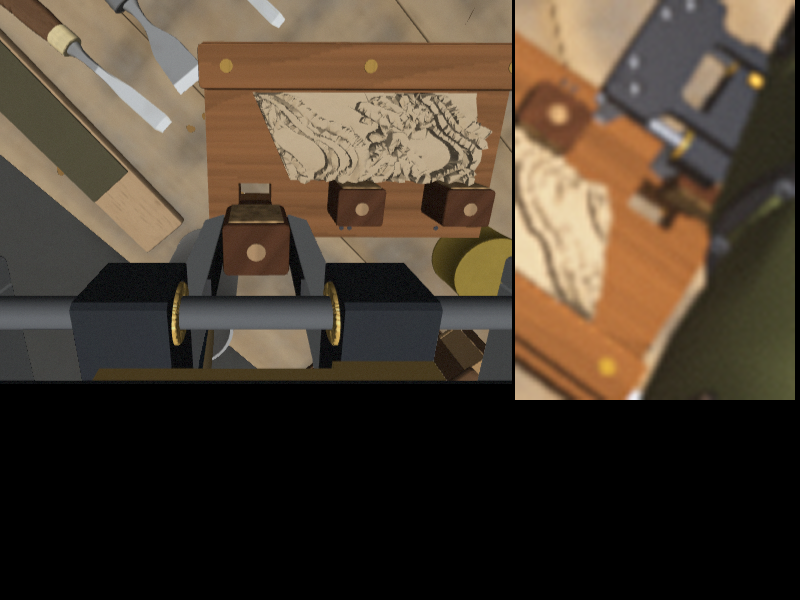

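The wrist view shows the held dog's dot at (257,253), the hole mouth behind its shank near (255,190), the middle dog's dot at (362,209) and the end dog's at (470,210). I'll enlarge it with the predicted outlines drawn over.

Run:
```python
from h import *
w=load('w2.png')
s=robot.state()
print(w['fx'],'held',pix2z(w,(256.5,253),146.4),'mid',pix2z(w,(362,209),76),'end',pix2z(w,(470,210),76))
a=cv2.imread('pics/w2.png')
x0,y0,x1,y1=190,165,350,285;k=5
A=cv2.resize(a[y0:y1,x0:x1],None,fx=k,fy=k,interpolation=cv2.INTER_CUBIC)
def rect(c,yaw,hx,hy,z,col):
    Rz=R.from_euler('z',yaw,degrees=True).as_matrix()[:2,:2]
    p=[np.r_[np.array(c)+Rz@[i*hx,j*hy],z] for i,j in[(1,1),(1,-1),(-1,-1),(-1,1)]]
    q=proj(w,p);q=((q-[x0,y0]+.5)*k-.5);cv2.polylines(A,[q.round().astype(int)],True,col,1)
rect((376.7,-302.5),-44.3,10,14,40,(0,255,0))
rect((376.7,-302.4),-44.2,15,18,146.4,(255,255,0))
rect((376.7,-302.4),-44.2,9,12,80.4,(0,255,255))
M=(np.array([376.7,-302.5])+80*np.array([np.cos(np.radians(45.7)),np.sin(np.radians(45.7))]))
rect(M,-44.3,15,18,76,(255,0,255))
cv2.imwrite('pics/m3.png',A)
```

```text
309.4512207994623 held [ 376.77329553 -302.63156991  146.4       ] mid [ 432.17429766 -246.19793722   76.        ] end [ 489.15356569 -188.79185555   76.        ]
```

View pics/m3.png

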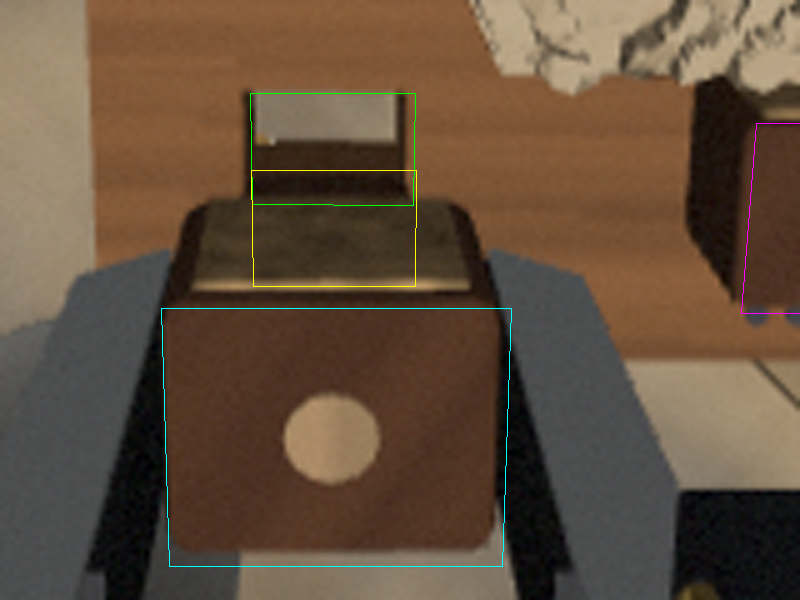

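Held dog and hole agree to about 0.5 mm, with a shift of -0.4 mm needed along the row. I'll lower it, watching the force.

```bash
python3 -m inch '{"dp":[[-0.3,-0.3,-10],[0,0,-15],[0,0,-9],[0,0,-2],[0,0,-2],[0,0,-2],[0,0,-2],[0,0,0]],"rotation":[[0,0,0],[0,0,0],[0,0,0],[0,0,0],[0,0,0],[0,0,0],[0,0,0],[0,0,0]]}'
```

```text
time_s: 7.62
tcp_pos: [376.3, -302.8, 271.9]
orientation: [-180.0, -0.0, 135.7]
wrist_force: [-1.1, -0.5, -0.3]
finger_gap: 36.1
grip_force: 24.9
```

```bash
python3 -m inch '{"dp":[[0,0,-4],[0,0,-4],[0,0,-4],[0,0,-4],[0,0,-4],[0,0,-4],[0,0,0]],"rotation":[[0,0,0],[0,0,0],[0,0,0],[0,0,0],[0,0,0],[0,0,0],[0,0,0]]}'
```

```text
time_s: 8.5
tcp_pos: [376.3, -302.8, 247.6]
orientation: [-180.0, -0.0, 135.7]
wrist_force: [0.4, 0.7, -0.9]
finger_gap: 36.1
grip_force: 24.9
```

```bash
python3 -m inch '{"dp":[[0,0,-1.5],[0,0,-1.5],[0,0,-0.7],[0,0,0]],"rotation":[[0,0,0],[0,0,0],[0,0,0],[0,0,0]]}'
```

```text
time_s: 9.0
tcp_pos: [376.3, -302.8, 244.2]
orientation: [180.0, 0.0, 135.7]
wrist_force: [0.2, -0.2, -0.8]
finger_gap: 36.0
grip_force: 24.9
```

```bash
python3 -m inch '{"dp":[[0,0,-0.4],[0,0,-0.3],[0,0,0]],"rotation":[[0,0,0],[0,0,0],[0,0,0]]}'
```

```text
time_s: 9.38
tcp_pos: [376.4, -302.9, 243.9]
orientation: [-180.0, 0.0, 135.7]
wrist_force: [-2.0, 0.1, 4.4]
finger_gap: 36.0
grip_force: 25.0
```

Seated: 4 N of contact at the expected height. I'll release, rise and move over the middle dog.

```bash
python3 -m inch '{"dp":[[0,0,0],[0,0,0],[0,0,0],[0,0,5],[0,0,15],[0,0,25],[0,0,25],[0,0,0]],"rotation":[[0,0,0],[0,0,0],[0,0,0],[0,0,0],[0,0,0],[0,0,0],[0,0,0],[0,0,0]]}' 0.64
python3 -m inch '{"dp":[[14,14.3,0],[21,21.5,0],[21,21.5,0],[0,0,0],[0,0,0]],"rotation":[[0,0,0],[0,0,0],[0,0,0],[0,0,0],[0,0,0]]}'
python3 - <<'E'
from h import *
w=wsnap('w4.png');print(robot.state()['tcp_pos'],robot.state()['orientation'],robot.state()['joints'])
a=cv2.imread('pics/w4.png')
x0,y0,x1,y1=120,130,440,310;k=2.5
A=cv2.resize(a[y0:y1,x0:x1],None,fx=k,fy=k,interpolation=cv2.INTER_CUBIC)
Y=np.array([np.cos(np.radians(45.7)),np.sin(np.radians(45.7))])
def rect(c,hx,hy,z,col):
    Rz=R.from_euler('z',-44.3,degrees=True).as_matrix()[:2,:2]
    q=proj(w,[np.r_[np.array(c)+Rz@[i*hx,j*hy],z] for i,j in[(1,1),(1,-1),(-1,-1),(-1,1)]]);cv2.polylines(A,[((q-[x0,y0]+.5)*k-.5).round().astype(int)],True,col,1)
h3=np.array([376.35,-302.85])
for j in range(3): rect(h3+80*j*Y,15,18,76,(255,255,0)); print(((proj(w,[np.r_[h3+80*j*Y,76]])[0]-[x0,y0])*k).round(1))
cv2.imwrite('pics/m4.png',A)
E
```

```text
time_s: 10.38
tcp_pos: [376.5, -302.9, 315.9]
orientation: [180.0, 0.2, 135.7]
wrist_force: [0.3, -0.9, -0.9]
finger_gap: 59.8
grip_force: 0.0
time_s: 11.0
tcp_pos: [432.0, -245.7, 313.2]
orientation: [-180.0, -0.0, 135.8]
wrist_force: [-1.0, -0.3, 0.0]
finger_gap: 60.2
grip_force: 0.0
[ 431.87516632 -245.94783016  313.27080542] [-1.79986736e+02 -2.86732833e-02  1.35719712e+02] [-3.38830814e+01  1.61872510e+01  1.01459251e+02 -8.88407449e-03
  6.23840944e+01 -7.95986762e+01]
[ 73.3 198.2]
[342.5 198.5]
[611.7 198.7]
```

View pics/m4.png

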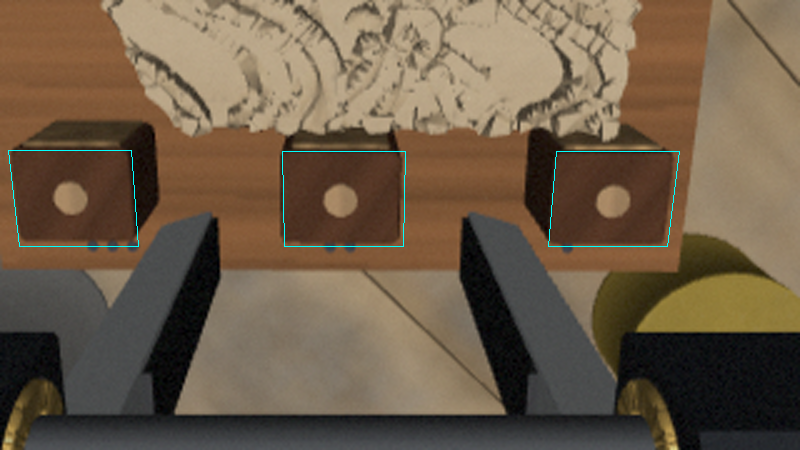

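The spare is fully home beside the middle dog, dots at (70,197), (341,201) and (613,201), and the three heads are in line and level. I'll descend on the middle dog and grip.

```bash
python3 -m inch '{"dp":[[0.4,-0.2,-15],[0,0,-20],[0,0,-17],[0,0,-10],[0,0,-5],[0,0,-2.2],[0,0,0],[0,0,0]],"rotation":[[0,0,0],[0,0,0],[0,0,0],[0,0,0],[0,0,0],[0,0,0],[0,0,0],[0,0,0]]}'
python3 -m inch '{"dp":[[0,0,0],[0,0,0],[0,0,0],[0,0,0],[0,0,0],[0,0,0]],"rotation":[[0,0,0],[0,0,0],[0,0,0],[0,0,0],[0,0,0],[0,0,0]]}' 0 50
```

```text
time_s: 12.05
tcp_pos: [432.8, -245.7, 244.7]
orientation: [180.0, 0.0, 135.7]
wrist_force: [-0.7, 0.3, 0.2]
finger_gap: 60.5
grip_force: 0.0
time_s: 12.8
tcp_pos: [432.7, -245.8, 244.4]
orientation: [-180.0, 0.0, 135.7]
wrist_force: [-3.1, -1.7, 3.4]
finger_gap: 35.3
grip_force: 50.0
```

```bash
python3 -m inch '{"dp":[[-5.7,-5.9,0],[-5.7,-5.9,0],[0,0,0]],"rotation":[[1.54,-1.5,0],[1.54,-1.5,0],[0,0,0]]}'
```

```text
time_s: 13.18
tcp_pos: [421.5, -257.4, 245.0]
orientation: [175.6, 0.0, 135.7]
wrist_force: [-0.3, 5.9, 10.8]
finger_gap: 36.0
grip_force: 50.0
```

```bash
python3 -m inch '{"dp":[[5.7,5.9,0.3],[5.7,5.9,0.3],[5.7,5.9,0.2],[5.7,5.9,0.2],[0,0,0]],"rotation":[[-1.54,1.5,0],[-1.54,1.5,0],[-1.54,1.5,0],[-1.54,1.5,0],[0,0,0]]}'; python3 -c "
from plant import robot;print(robot.state()['torque'])"
```

```text
time_s: 13.8
tcp_pos: [444.4, -233.6, 245.1]
orientation: [-175.7, 0.0, 135.8]
wrist_force: [2.9, -1.5, -3.1]
finger_gap: 35.8
grip_force: 50.0
[-0.27022653 -0.43687738 -0.05313805]
```

```bash
python3 -m inch '{"dp":[[-5.7,-5.9,0.25],[-5.7,-5.9,0.25],[-5.7,-5.9,0.25],[-5.7,-5.9,0.25],[5.7,5.9,0.25],[5.7,5.9,0.25],[5.7,5.9,0.25],[5.7,5.9,0.25]],"rotation":[[1.54,-1.5,0],[1.54,-1.5,0],[1.54,-1.5,0],[1.54,-1.5,0],[-1.54,1.5,0],[-1.54,1.5,0],[-1.54,1.5,0],[-1.54,1.5,0]]}'
```

```text
time_s: 14.8
tcp_pos: [444.1, -233.9, 246.8]
orientation: [-175.7, -0.0, 135.7]
wrist_force: [3.6, -2.3, -9.6]
finger_gap: 35.9
grip_force: 50.0
```

```bash
python3 -m inch '{"dp":[[-5.7,-5.9,0.25],[-5.7,-5.9,0.25],[-5.7,-5.9,0.25],[-5.7,-5.9,0.25],[5.7,5.9,0.25],[5.7,5.9,0.25],[5.7,5.9,0.25],[5.7,5.9,0.25]],"rotation":[[1.54,-1.5,0],[1.54,-1.5,0],[1.54,-1.5,0],[1.54,-1.5,0],[-1.54,1.5,0],[-1.54,1.5,0],[-1.54,1.5,0],[-1.54,1.5,0]]}'
python3 - <<'E'
from h import *
w=wsnap('w5.png');snap('top','t5.png')
E
```

```text
time_s: 15.8
tcp_pos: [444.0, -233.8, 248.6]
orientation: [-175.7, -0.0, 135.7]
wrist_force: [3.0, 0.1, -10.1]
finger_gap: 35.3
grip_force: 50.0
```

Run:
```python
from h import *
w=load('w5.png')
a=cv2.imread('pics/w5.png')
x0,y0,x1,y1=60,60,460,300;k=2
A=cv2.resize(a[y0:y1,x0:x1],None,fx=k,fy=k,interpolation=cv2.INTER_CUBIC)
Y=np.array([np.cos(np.radians(45.7)),np.sin(np.radians(45.7))])
Rz=R.from_euler('z',-44.3,degrees=True).as_matrix()[:2,:2]
def rect(c,hx,hy,z,col):
    q=proj(w,[np.r_[np.array(c)+Rz@[i*hx,j*hy],z] for i,j in[(1,1),(1,-1),(-1,-1),(-1,1)]]);cv2.polylines(A,[((q-[x0,y0]+.5)*k-.5).round().astype(int)],True,col,1)
h3=np.array([376.6,-303.1])
for j in (0,2): rect(h3+80*j*Y,15,18,76,(255,255,0))
rect(h3+80*Y+Rz@[-41,0],80,120,40,(0,255,0))
cv2.imwrite('pics/m5.png',A)
```

```text
(no output)
```

View pics/m5.png

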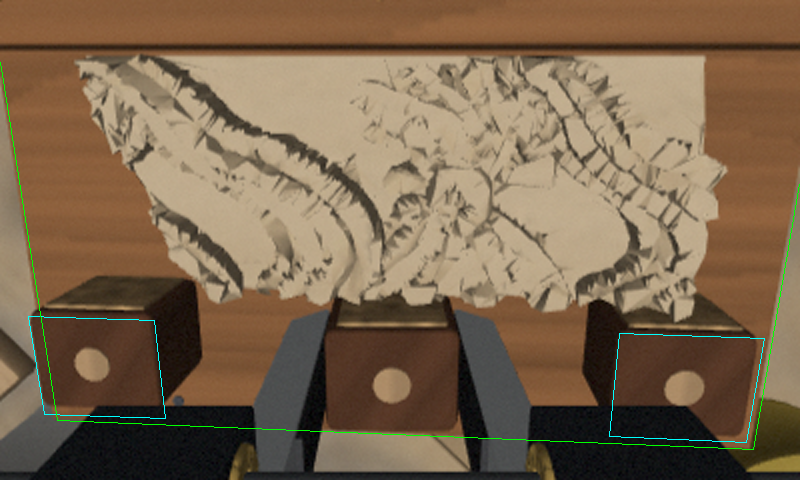

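Both neighbouring heads and the board edge match their predicted outlines to about 1–1.5 mm, with no sign of lift. I'll check for board drift in the top camera.

```bash
cat > chk.py <<'E'
import sys
from h import *
a=cv2.imread('pics/top0.png',0);b=cv2.imread('pics/'+sys.argv[1],0)
def m(u,v,r=7,s=5):
    t=cv2.resize(a[v-r:v+r+1,u-r:u+r+1],None,fx=6,fy=6,interpolation=cv2.INTER_CUBIC);S=cv2.resize(b[v-r-s:v+r+s+1,u-r-s:u+r+s+1],None,fx=6,fy=6,interpolation=cv2.INTER_CUBIC)
    q=cv2.matchTemplate(S,t,cv2.TM_CCOEFF_NORMED);_,c,_,l=cv2.minMaxLoc(q);return round(c,3),(np.array(l)/6-s).round(2)
for n,p in {'screwL':(289,223),'screwM':(325,249),'screwR':(363,276),'mould':(328,236),'enddot':(321,193),'cornerFL':(314,177),'wax':(307,172),'benchknot':(345,320)}.items(): print(n,*m(*p))
E
python3 chk.py t5.png
```

```text
screwL 0.986 [0.   0.33]
screwM 0.399 [5. 5.]
screwR 0.293 [-4.83 -2.  ]
mould 0.334 [ 5.   -2.33]
enddot 0.372 [-0.5 -4.5]
cornerFL 0.867 [-0.83 -0.17]
wax 0.999 [0. 0.]
benchknot 0.078 [-4.67  3.83]
```

```bash
python3 -m inch '{"dp":[[-5.3,-5.5,0.22],[-5.3,-5.5,0.22],[-5.3,-5.5,0.22],[-5.3,-5.5,0.22],[4.95,5.1,0.22],[4.95,5.1,0.22],[4.95,5.1,0.22],[4.95,5.1,0.22]],"rotation":[[1.43,-1.4,0],[1.43,-1.4,0],[1.43,-1.4,0],[1.43,-1.4,0],[-1.33,1.3,0],[-1.33,1.3,0],[-1.33,1.3,0],[-1.33,1.3,0]]}'
```

```text
time_s: 16.9
tcp_pos: [442.4, -235.4, 250.5]
orientation: [-176.3, -0.1, 135.7]
wrist_force: [2.9, 0.5, -10.0]
finger_gap: 35.6
grip_force: 50.0
```

```bash
python3 -m inch '{"dp":[[-4.95,-5.1,0.22],[-4.95,-5.1,0.22],[-4.95,-5.1,0.22],[-4.95,-5.1,0.22],[4.95,5.1,0.22],[4.95,5.1,0.22],[4.95,5.1,0.22],[4.95,5.1,0.22]],"rotation":[[1.33,-1.3,0],[1.33,-1.3,0],[1.33,-1.3,0],[1.33,-1.3,0],[-1.33,1.3,0],[-1.33,1.3,0],[-1.33,1.3,0],[-1.33,1.3,0]]}'
python3 - <<'E'
from h import *
snap('top','t6.png')
E
python3 chk.py t6.png | egrep 'screwL|corner|wax'
```

```text
time_s: 17.9
tcp_pos: [442.4, -235.4, 252.2]
orientation: [-176.3, -0.1, 135.7]
wrist_force: [2.2, 0.8, -10.8]
finger_gap: 35.6
grip_force: 50.0
screwL 0.985 [0.   0.33]
cornerFL 0.932 [-0.33 -0.17]
wax 0.999 [0. 0.]
```

The board hasn't drifted any further. I'll continue.

```bash
python3 -m inch '{"dp":[[-4.95,-5.1,0.22],[-4.95,-5.1,0.22],[-4.95,-5.1,0.22],[-4.95,-5.1,0.22],[4.95,5.1,0.22],[4.95,5.1,0.22],[4.95,5.1,0.22],[4.95,5.1,0.22]],"rotation":[[1.33,-1.3,0],[1.33,-1.3,0],[1.33,-1.3,0],[1.33,-1.3,0],[-1.33,1.3,0],[-1.33,1.3,0],[-1.33,1.3,0],[-1.33,1.3,0]]}'
```

```text
time_s: 18.95
tcp_pos: [442.4, -235.4, 254.1]
orientation: [-176.3, -0.1, 135.7]
wrist_force: [1.7, 1.9, -10.1]
finger_gap: 35.8
grip_force: 50.0
```

```bash
python3 -m inch '{"dp":[[-4.95,-5.1,0.22],[-4.95,-5.1,0.22],[-4.95,-5.1,0.22],[-4.95,-5.1,0.22],[4.95,5.1,0.22],[4.95,5.1,0.22],[4.95,5.1,0.22],[4.95,5.1,0.22]],"rotation":[[1.33,-1.3,0],[1.33,-1.3,0],[1.33,-1.3,0],[1.33,-1.3,0],[-1.33,1.3,0],[-1.33,1.3,0],[-1.33,1.3,0],[-1.33,1.3,0]]}'
```

```text
time_s: 19.95
tcp_pos: [442.4, -235.4, 255.9]
orientation: [-176.3, -0.1, 135.7]
wrist_force: [2.1, 2.0, -8.9]
finger_gap: 35.5
grip_force: 50.0
```

```bash
python3 -m inch '{"dp":[[-4.95,-5.1,0.22],[-4.95,-5.1,0.22],[-4.95,-5.1,0.22],[-4.95,-5.1,0.22],[4.95,5.1,0.22],[4.95,5.1,0.22],[4.95,5.1,0.22],[4.95,5.1,0.22]],"rotation":[[1.33,-1.3,0],[1.33,-1.3,0],[1.33,-1.3,0],[1.33,-1.3,0],[-1.33,1.3,0],[-1.33,1.3,0],[-1.33,1.3,0],[-1.33,1.3,0]]}'
```

```text
time_s: 20.95
tcp_pos: [442.6, -235.7, 258.5]
orientation: [-176.3, 0.0, 135.7]
wrist_force: [0.4, 0.0, -0.8]
finger_gap: 35.6
grip_force: 50.0
```

It is loose at about 14 mm, with the force down to -0.8 N. I'll bring it upright and ease it out to a foot height of about 15 mm over the board.

```bash
python3 -m inch '{"dp":[[-4.95,-5.1,0.2],[-4.95,-5.1,0.2],[0,0,0],[0,0,2],[0,0,2],[0,0,2]],"rotation":[[1.33,-1.3,0],[1.37,-1.32,0],[0,0,0],[0,0,0],[0,0,0],[0,0,0]]}'
```

```text
time_s: 21.7
tcp_pos: [432.9, -245.6, 264.8]
orientation: [180.0, 0.0, 135.8]
wrist_force: [-0.6, -0.2, -1.3]
finger_gap: 35.8
grip_force: 50.0
```

```bash
python3 -m inch '{"dp":[[0,0,3],[0,0,3],[0,0,4],[0,0,5],[0,0,5],[0,0,3],[0,0,1],[0,0,0]],"rotation":[[0,0,0],[0,0,0],[0,0,0],[0,0,0],[0,0,0],[0,0,0],[0,0,0],[0,0,0]]}'
python3 -m inch '{"dp":[[0,0,0],[0,0,0],[0,0,0]],"rotation":[[0,0,0],[0,0,0],[0,0,0]]}'
python3 - <<'E'
from h import *
w=wsnap('w7.png');t=snap('top','t7.png');s=snap('scene','s7.png')
a=cv2.imread('pics/w7.png');b=cv2.imread('pics/s7.png')
o=np.zeros((600,800,3),np.uint8)
o[:300,:600]=cv2.resize(a[140:290,110:410],None,fx=2,fy=2,interpolation=cv2.INTER_CUBIC)
o[310:600,:400]=cv2.resize(b[90:206,120:280],(400,290),interpolation=cv2.INTER_CUBIC)
q=cv2.imread('pics/t7.png')[160:300,260:400];o[310:590,410:690]=cv2.resize(q,None,fx=2,fy=2)
cv2.imwrite('pics/m7.png',o)
E
python3 chk.py t7.png
```

```text
time_s: 22.7
tcp_pos: [432.8, -245.7, 288.5]
orientation: [180.0, -0.0, 135.7]
wrist_force: [-0.3, 0.3, -0.2]
finger_gap: 35.8
grip_force: 50.0
time_s: 23.08
tcp_pos: [432.8, -245.7, 288.5]
orientation: [180.0, -0.0, 135.7]
wrist_force: [0.0, -1.0, -1.1]
finger_gap: 35.5
grip_force: 50.0
screwL 0.987 [0.   0.33]
screwM 0.944 [-1.   -0.33]
screwR 0.295 [-3.83 -3.83]
mould 0.954 [-0.5   0.17]
enddot 0.748 [0.   0.33]
cornerFL 0.997 [0. 0.]
wax 0.999 [0. 0.]
benchknot -0.008 [-3.83  5.  ]
```

View pics/m7.png

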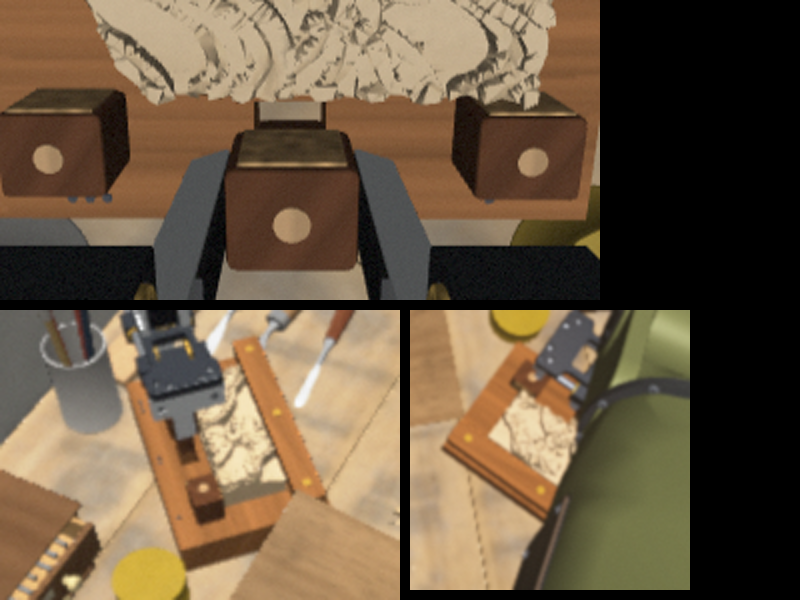

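The wrist view shows the freed dog held upright, its dot at (291,225), with the empty hole mouth visible behind it at (290,112). The end dog and the spare are seated and the board, moulding and wax tin are in place. The clearance is about 14 mm.

```bash
python3 -c "
from plant import job;print(job.finish_job())"
```

```text
the job is handed in; nothing more can be done
None
```

The job is handed in at about 23 s: the spare dog is fully home in the right-hand hole, and the freed middle dog is held upright about 14 mm over its own hole, with no board lift seen and at most about 0.7 mm of board shift measured.

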